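# Steady a rocking machine stand with its wedge shim

### The arm

A 6-joint arm with a two-finger parallel gripper is mounted at the origin on the work surface. World frame = base frame: x ahead of the robot, y to its left, z up, the work surface at z = 0. Lengths are in m, angles in rad, forces in N, time in s.
With the tool pointing down it reaches from about 0.35 to 1 m from the base axis. Payload 7.1 kg.
Tool frame: the origin (TCP) lies at the very end of the fingers, on their centre line; the grasp point (between the pads) lies env.pinch_z behind it (env.pinch_z is the distance from the TCP to the grasp point, in m); y points along the fingers, z is the direction in which the jaws open and shut, and the axes are right-handed (so a half turn about y gives the same grasp; the last joint's range is limited). The gripper opens to 85 mm and grips with 20 to 120 N. Pads are 22 mm wide; open, the fingers measure 114 mm over their backs; the gripper's body (76 mm by 85 mm) begins 54 mm behind the grasp point. The pads swing forward as they close: fully open they stand 13 mm farther back than shut.
Start: joints at [-1.156, 0.423, 1.63, -0, 1.089, -0.019], TCP at [0.263, -0.567, 0.231] pointing down, gripper open.
Joint ranges: [-3, 3], [-0.9, 2.11], [0.09, 2.58], [-1.31, 4.45], [0.11, 2.69], [-2.54, 2.54]. Speed limits (rad/s): [2.39, 2.39, 3.01, 3.14, 3.14, 3.14].

### API

Orientations are given as a 3x3 rotation matrix whose columns are the frame's x, y, z axes.
In Python, from rig import monitor, imaging, workorder, trace, env gives the robot as it stands.
- The arm moves only by the tool carry_out, never from a script. Its argument "motion" is a list that holds one entry, the list of rows, each a list of 5 numbers: the closure in counts, from 0 (fully open) to 255 (shut), then the shift along the tool's x, y, z in m, then the turn about the tool's y in degrees. In form: [[[hand, dx, dy, dz, roll], ...]]. A call has 1 to 10 rows; each row shifts and turns the commanded pose from where the row before left it, along the tool's axes as they then stand; what a row does not reach is not made up. A row lasts 1/12 s, in which the tool goes at most 41.7 mm and 7.16 degrees, less where a joint would pass 70% of its speed; a pose out of reach is approached as far as the arm can. A call is refused whole if a number of a shift passes 0.0417 or a number of a turn 7.16, either way. A call with a gripper value outside its range is refused whole. The fingers move at their own pace and stop on an object; "squeeze" is the grip in N (left out, the last holds). Time passes only in rows, so rows that do not move let the fingers close. It gives the time, the measured TCP pose, the force and the opening at its end, in the units of the state.
- monitor.observe(): the state, without advancing time (a new reading comes with each control period).
- imaging.snapshot(name): name is "scene" or "top" or "wrist"; returns a dict with "color" (480x640x3 uint8, red, green, blue), "z_map" (480x640 float32, m along the optical axis (not along the pixel's ray), 0 where there is no reading), "vertical_fov" (degrees; the focal length in pixels is half the picture's height over the tangent of half this angle, whatever the lens; pixels are square), "cx", "cy" (the principal point, pixels), "origin" and "attitude" of the camera in the world; the wrist camera has in their place "hand_eye" (4x4, takes a point from camera to tool coordinates, whose origin is the TCP and whose axes are the tool frame's). Camera axes: x right, y down, z forward; pixel columns grow to the right and rows downward; lengths in m; the calibration is good to about 2 mm. The wrist camera is an equidistant fisheye: a pixel r from the principal point sees the ray r / f radians off the axis. A picture is of the moment at which its call begins: read the wrist's pose just before it.
- workorder.sign_off(): hands the job in, once; it reports no verdict.
Trained networks look in the newest picture that a camera, given by its name, has taken for a name from the list of things; names that differ only in an ending like _2 or _b are one class to them, and where a whole thing is asked for, a point or a joint stands for the part that bears it (a point fixed in the world has none). Each returns a list of dicts, best first, with "score" (0 to 1); they miss things now and then, are a little off and sometimes report something else, mostly with a low value. They report only what shows in the picture. A call takes as long as a camera call. They do not tell look-alikes from the thing itself.
- trace(camera, target): "pixels" (480x640 bool, what is visible of it) and "rect" ([centre column, centre row, width, height] in pixels, round what is visible of it).
The state is a dict: "time": time; "joint_positions": joint angles; "qd": joint speeds; "joint_efforts": joint torques, N m; "tcp_pos": TCP position; "tool_rot": TCP orientation; "contact_force": force on the tool from outside, world axes, zero at the start; "moment": the same for the moment, N m; "grip_width": finger opening in m.
Only numpy, scipy, OpenCV 4.12 (cv2) and the standard library are available. Lean on these libraries where they do the work, as an engineer would, in place of code of your own. Each camera call takes 0.05 s, during which the arm holds its last target. There are 200 camera calls.

### The job

The tattoo machine stand rocks because one of its four rubber feet has come off: press down on the corners of its steel base plate with the fingertips until you find the one that gives, and push that corner's wedge shim in under the plate until it is snug. Then press down firmly on that corner again to check that it no longer gives, and let go. Only touch and push, do not pick anything up, and leave the other three shims and everything else where they are.

Things in the scene. Friction and masses are not known exactly. Their poses are not given: they have to be found in the camera images.
- plate: tattoo machine stand, about 3.3 kg, one rigid loose piece: steel base plate 240 (x) by 200 (y) by 8 mm on rubber feet 8 mm high; top face 16 mm above the bench. Origin: plate centre at bench height; x away from the robot (turned up to 0.25 rad), y left. Its middle (45 mm each way in x, 62 in y) carries a cap rack and a machine rest up to 52 mm above the plate, the corners are bare. Over 15 N sideways can shift it
- corner_near_left (a point): point to press: top face of the plate at its near left corner (near = towards the robot), 25 mm in from both edges, 16 mm above the bench. Three corners stand on a foot (24 mm across, centred 30 mm in from both edges) and give under 1 mm at 15 N; one, any of the four, has no foot: it stays level by the weight of the stand but tips down 6 mm here under 3 to 6 N, and comes back when let go
- heel_near_left (a point): near left corner's loose black wedge shim, flat on the bench 6 to 20 mm outside the plate's left edge, in line with the foot's place: 70 long, 30 wide, 3 thick at its thin end (to the plate), 14 at the heel. Point: middle of the heel's face, 7 mm up; x points to the thin end. Where the foot is missing it wedges tight about 32 mm past the plate's edge (5 to 10 N) and stays; a foot stops it at 18 mm
- corner_near_right (a point): point to press: top face of the plate at its near right corner (near = towards the robot), 25 mm in from both edges, 16 mm above the bench. Three corners stand on a foot (24 mm across, centred 30 mm in from both edges) and give under 1 mm at 15 N; one, any of the four, has no foot: it stays level by the weight of the stand but tips down 6 mm here under 3 to 6 N, and comes back when let go
- heel_near_right (a point): near right corner's loose black wedge shim, flat on the bench 6 to 20 mm outside the plate's right edge, in line with the foot's place: 70 long, 30 wide, 3 thick at its thin end (to the plate), 14 at the heel. Point: middle of the heel's face, 7 mm up; x points to the thin end. Where the foot is missing it wedges tight about 32 mm past the plate's edge (5 to 10 N) and stays; a foot stops it at 18 mm
- corner_far_left (a point): point to press: top face of the plate at its far left corner (far = away from it), 25 mm in from both edges, 16 mm above the bench. Three corners stand on a foot (24 mm across, centred 30 mm in from both edges) and give under 1 mm at 15 N; one, any of the four, has no foot: it stays level by the weight of the stand but tips down 6 mm here under 3 to 6 N, and comes back when let go
- heel_far_left (a point): far left corner's loose black wedge shim, flat on the bench 6 to 20 mm outside the plate's left edge, in line with the foot's place: 70 long, 30 wide, 3 thick at its thin end (to the plate), 14 at the heel. Point: middle of the heel's face, 7 mm up; x points to the thin end. Where the foot is missing it wedges tight about 32 mm past the plate's edge (5 to 10 N) and stays; a foot stops it at 18 mm
- corner_far_right (a point): point to press: top face of the plate at its far right corner (far = away from it), 25 mm in from both edges, 16 mm above the bench. Three corners stand on a foot (24 mm across, centred 30 mm in from both edges) and give under 1 mm at 15 N; one, any of the four, has no foot: it stays level by the weight of the stand but tips down 6 mm here under 3 to 6 N, and comes back when let go
- heel_far_right (a point): far right corner's loose black wedge shim, flat on the bench 6 to 20 mm outside the plate's right edge, in line with the foot's place: 70 long, 30 wide, 3 thick at its thin end (to the plate), 14 at the heel. Point: middle of the heel's face, 7 mm up; x points to the thin end. Where the foot is missing it wedges tight about 32 mm past the plate's edge (5 to 10 N) and stays; a foot stops it at 18 mm
- salve_jar: low round jar, amber with a white lid, 48 mm across, 38 mm high, standing beside the left edge of the plate between the two shims there; loose, leave it alone. Origin at the middle of its underside
- spanner: small open-ended spanner, 95 mm long, lying beside the right edge of the plate between the two shims there; loose, leave it alone. Origin at the middle of its underside (of its handle's and jaws' length)
- tape_roll: roll of paper tape, 60 mm across, 18 mm high, lying flat beyond the far edge of the plate; loose, leave it alone. Origin at the middle of its underside
- ink_bottle: black ink bottle with a dropper tip, 38 mm across, 120 mm high, to the left of the work; loose, leave it alone. Origin at the middle of its underside
- ink_bottle_2: grey-blue ink bottle with a dropper tip, 38 mm across, 120 mm high, to the right of the work; loose, leave it alone. Origin at the middle of its underside
- pen_pot: white ceramic pot of pens, 76 mm across, 85 mm high (pens to 150 mm), to the right of the work; loose, leave it alone. Origin at the middle of its underside
Not all that is in view belongs to the job. Leave any green or red look-alike of the part that bears heel_far_right alone.

How it is judged:
On the way, in this order (a step that is already met when the one before it is completed fails the run):
1. a corner of the plate is pressed with the fingers and gives: it goes down by more than 3 mm (((contact force between the fingers and plate above 1.5 N and horizontal distance between the grasp point and corner_near_left below 0.045 m and height (world z) of corner_near_left below 0.013 m) or (contact force between the fingers and plate above 1.5 N and horizontal distance between the grasp point and corner_near_right below 0.045 m and height (world z) of corner_near_right below 0.013 m) or (contact force between the fingers and plate above 1.5 N and horizontal distance between the grasp point and corner_far_left below 0.045 m and height (world z) of corner_far_left below 0.013 m) or (contact force between the fingers and plate above 1.5 N and horizontal distance between the grasp point and corner_far_right below 0.045 m and height (world z) of corner_far_right below 0.013 m))), for 0.05 s.
2. a shim is pushed in under that corner, its thin end more than 26 mm past the plate's edge (only the corner that rocks lets it in so far) (((y of heel_near_left in the frame of plate below 0.144 m and x of heel_near_left in the frame of plate between -0.115 and -0.065 m) or (y of heel_near_right in the frame of plate above -0.144 m and x of heel_near_right in the frame of plate between -0.115 and -0.065 m) or (y of heel_far_left in the frame of plate below 0.144 m and x of heel_far_left in the frame of plate between 0.065 and 0.115 m) or (y of heel_far_right in the frame of plate above -0.144 m and x of heel_far_right in the frame of plate between 0.065 and 0.115 m))), for 0.1 s.
3. that corner, with its shim in, is pressed with more than 4 N and stays within 2 mm of level (((y of heel_near_left in the frame of plate below 0.144 m and x of heel_near_left in the frame of plate between -0.115 and -0.065 m and contact force between the fingers and plate above 4 N and horizontal distance between the grasp point and corner_near_left below 0.045 m and height (world z) of corner_near_left above 0.014 m) or (y of heel_near_right in the frame of plate above -0.144 m and x of heel_near_right in the frame of plate between -0.115 and -0.065 m and contact force between the fingers and plate above 4 N and horizontal distance between the grasp point and corner_near_right below 0.045 m and height (world z) of corner_near_right above 0.014 m) or (y of heel_far_left in the frame of plate below 0.144 m and x of heel_far_left in the frame of plate between 0.065 and 0.115 m and contact force between the fingers and plate above 4 N and horizontal distance between the grasp point and corner_far_left below 0.045 m and height (world z) of corner_far_left above 0.014 m) or (y of heel_far_right in the frame of plate above -0.144 m and x of heel_far_right in the frame of plate between 0.065 and 0.115 m and contact force between the fingers and plate above 4 N and horizontal distance between the grasp point and corner_far_right below 0.045 m and height (world z) of corner_far_right above 0.014 m))), for 0.1 s.
At the end, for the whole second after the job is handed in: the rocking corner's shim is over 26 mm past the plate's edge, within 25 mm of the line of its foot; other shims within 8 mm of where they lay; all corners within 2 mm of level; plate at rest within 15 mm, bystanders within 20 mm of their start (((y of heel_near_left in the frame of plate below 0.144 m and x of heel_near_left in the frame of plate between -0.115 and -0.065 m and distance of each of heel_near_right, heel_far_left, heel_far_right from where it was at the start of the episode below 0.008 m) or (y of heel_near_right in the frame of plate above -0.144 m and x of heel_near_right in the frame of plate between -0.115 and -0.065 m and distance of each of heel_near_left, heel_far_left, heel_far_right from where it was at the start of the episode below 0.008 m) or (y of heel_far_left in the frame of plate below 0.144 m and x of heel_far_left in the frame of plate between 0.065 and 0.115 m and distance of each of heel_near_left, heel_near_right, heel_far_right from where it was at the start of the episode below 0.008 m) or (y of heel_far_right in the frame of plate above -0.144 m and x of heel_far_right in the frame of plate between 0.065 and 0.115 m and distance of each of heel_near_left, heel_near_right, heel_far_left from where it was at the start of the episode below 0.008 m)) and height (world z) of corner_near_left between 0.014 and 0.018 m and height (world z) of corner_near_right between 0.014 and 0.018 m and height (world z) of corner_far_left between 0.014 and 0.018 m and height (world z) of corner_far_right between 0.014 and 0.018 m and distance of plate from where it was at the start of the episode below 0.015 m and linear speed of plate below 0.01 m/s and distance of each of salve_jar, spanner, tape_roll, ink_bottle, ink_bottle_2, pen_pot from where it was at the start of the episode below 0.02 m); the robot touches nothing.
It fails at once if a shim is lifted off the bench or tipped up (height (world z) of any of heel_near_left, heel_near_right, heel_far_left, heel_far_right above 0.017 m or angle between any of heel_near_left, heel_near_right, heel_far_left, heel_far_right's own z axis and vertical above 0.3 rad).
It fails at once if the stand is lifted or shoved away (height (world z) of plate above 0.012 m or distance of plate from where it was at the start of the episode above 0.03 m).
It fails at once if a bystander is knocked over, lifted or shoved away (distance of any of salve_jar, spanner, tape_roll, ink_bottle, ink_bottle_2, pen_pot from where it was at the start of the episode above 0.03 m or angle between any of salve_jar, spanner, tape_roll, ink_bottle, ink_bottle_2, pen_pot's own z axis and vertical above 0.6 rad).
It also fails if it takes over 64 s, if anything falls off the work surface, if the arm or the gripper's body presses on something with over 40 N, if the wrist force passes 120 N, or if a joint passes its speed limit or range.

## Working session

There is one attempt and no reset: what is moved stays moved. The work goes in short steps, Python scripts to look and compute and a tool call to move; the robot and the scene stay as the last step left them, time stands still between calls to the robot, and variables do not carry over. Pictures are saved under pics/ and viewed, about 8 in all and at most 12, crops included, and the job is handed in when it is done.

Besides the shell and the picture viewer there is one more tool, called after "Emit:" as name([rows], argument=value, ...), one row to a line, values as JSON. carry_out: Moves the arm, as the interface text tells. Its arguments: {"type":"object","properties":{"motion":{"type":"array"},"squeeze":{"type":"number"}},"required":["motion"]}

```bash
mkdir -p pics
cat > h.py <<'E'
import numpy as np, cv2
from rig import monitor, imaging, workorder, trace, env
def snap(n):
    s=imaging.snapshot(n); s['f']=240/np.tan(np.radians(s['vertical_fov'])/2); return s
def pts(s,mask):
    v,u=np.nonzero(mask&(s['z_map']>0)); z=s['z_map'][v,u]
    c=np.c_[(u-s['cx'])/s['f']*z,(v-s['cy'])/s['f']*z,z]
    return c@np.array(s['attitude']).T+np.array(s['origin'])
def save(s,p): cv2.imwrite(p,s['color'][:,:,::-1])
E
python3 - <<'E'
from h import *
o=monitor.observe(); print({k:np.round(v,3).tolist() for k,v in o.items()}, env.pinch_z)
for n in ("top","scene"):
    s=snap(n); save(s,f'pics/{n}1.png'); print(n,s['f'],s['origin'],np.round(s['attitude'],3).tolist())
    for t in ["plate","heel_near_left","heel_far_right","salve_jar","spanner","tape_roll","ink_bottle","pen_pot"]:
        for d in trace(n,t)[:8]:
            p=pts(s,d['pixels']); print(t,round(d['score'],2),np.round(d['rect']),np.round(np.median(p,0),3) if len(p) else '', np.round(p.max(0),3) if len(p) else '')
E
```

```text
{'time': 0.0, 'joint_positions': [-1.156, 0.424, 1.631, 0.0, 1.089, -0.019], 'qd': [0.001, -0.001, 0.001, -0.001, 0.001, -0.003], 'joint_efforts': [0.002, -55.738, -28.174, 0.0, 0.007, 0.0], 'tcp_pos': [0.263, -0.567, 0.231], 'tool_rot': [[-0.907, -0.001, 0.42], [-0.42, 0.001, -0.907], [-0.0, -1.0, -0.001]], 'contact_force': [-0.269, -0.551, 0.782], 'moment': [0.041, -0.005, -0.018], 'grip_width': 0.085} 0.0187
top 526.9005036885003 [ 0.42908325 -0.00877218  1.2487522 ] [[-0.001, -0.998, 0.064], [-1.0, -0.0, -0.017], [0.017, -0.064, -0.998]]
plate 0.93 [341. 238.  86. 107.] [ 0.51  -0.067  0.016] [0.632 0.032 0.07 ]
heel_near_left 0.94 [281. 276.  27.  14.] [0.419 0.074 0.007] [0.433 0.109 0.018]
heel_far_right 0.86 [405. 202.  31.  12.] [ 0.599 -0.22   0.008] [ 0.616 -0.187  0.021]
heel_far_right 0.86 [405. 162.  31.  25.] [ 0.692 -0.218  0.008] [ 0.717 -0.183  0.018]
heel_far_right 0.83 [396. 322.  33.  19.] [ 0.309 -0.193  0.008] [ 0.331 -0.159  0.017]
heel_far_right 0.82 [481. 149.  18.  29.] [ 0.725 -0.404  0.008] [ 0.761 -0.386  0.019]
heel_far_right 0.74 [454. 198.  32.  19.] 
[... 1364 characters left out ...]
27.  18.] [ 0.426 -0.215  0.01 ] [ 0.44  -0.178  0.019]
salve_jar 0.26 [249. 223.  34.  17.] [ 0.499 -0.257  0.009] [ 0.516 -0.21   0.012]
spanner 0.54 [356. 259.  22.  23.] [0.528 0.101 0.032] [0.542 0.121 0.043]
spanner 0.51 [249. 223.  30.  17.] [ 0.5   -0.257  0.008] [ 0.516 -0.209  0.012]
spanner 0.41 [274. 291.  26.  22.] [ 0.691 -0.04   0.016] [ 0.72  -0.012  0.023]
tape_roll 0.55 [275. 290.  26.  24.] [ 0.693 -0.041  0.017] [ 0.72  -0.012  0.023]
ink_bottle 0.7 [501. 301.  24.  44.] [0.541 0.439 0.06 ] [0.55  0.465 0.123]
ink_bottle 0.61 [161. 215.  22.  37.] [ 0.636 -0.432  0.058] [ 0.65  -0.422  0.114]
pen_pot 0.87 [208. 172.  32.  61.] [ 0.46  -0.421  0.065] [ 0.49  -0.392  0.168]
```

View pics/top1.png

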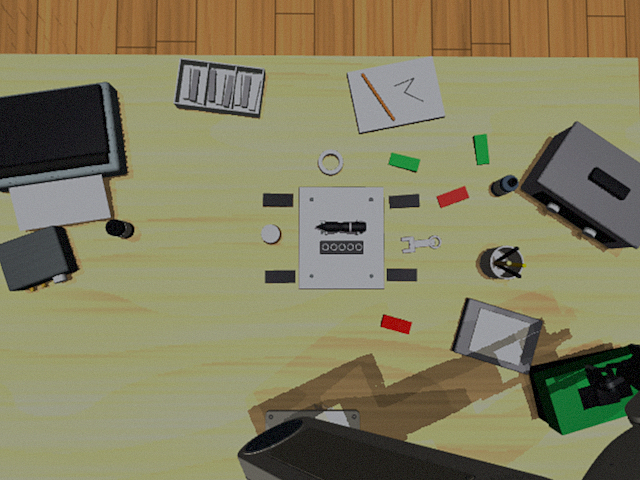

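View pics/scene1.png

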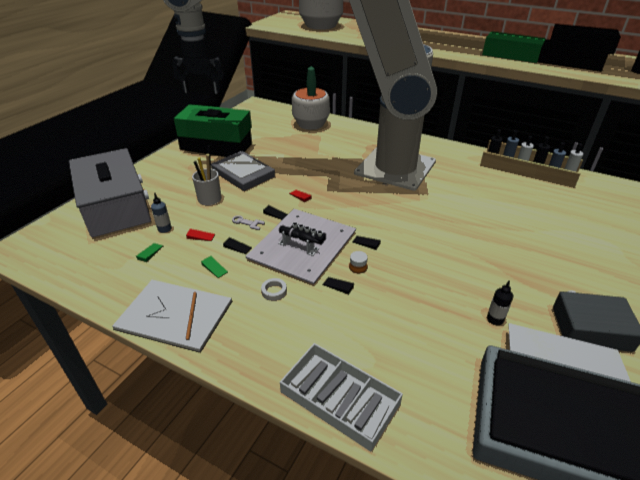

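The top picture shows the plate at (341,238). The four black shims are far left (278,200), near left (280,276), far right (404,201) and near right (402,274). The look-alikes are green at (404,162) and (481,149), and red at (452,197) and (396,324); I'll leave those alone. Next I'll measure the plate and shims.

Run:
```python
from h import *
s=snap("top")
def rect(mask,zlo,zhi):
    p=pts(s,mask); p=p[(p[:,2]>zlo)&(p[:,2]<zhi)]
    return cv2.minAreaRect((p[:,:2]*1000).astype(np.float32)),p
m=trace("top","plate")[0]['pixels']
print(np.round(np.array(rect(m,.010,.08)[0][0]),1),rect(m,.010,.08)[0][1:])
dark=(s['color'].max(2)<75)
for n,(u,v) in dict(fl=(278,200),nl=(280,276),fr=(404,201),nr=(402,274)).items():
    k=np.zeros_like(dark); k[v-13:v+14,u-22:u+23]=1
    q,lab=cv2.connectedComponents((dark&k).astype(np.uint8)); mm=lab==np.bincount(lab[lab>0]).argmax()
    r,p=rect(mm,-.01,.03); print(n,np.round(r[0],1),np.round(r[1],1),round(r[2],1))
r=rect(m,.010,.08)[0]; print(np.round(cv2.boxPoints(r),0).tolist())
c=s['color'][140:340,220:480]; cv2.imwrite('pics/crop1.png',cv2.resize(c,None,fx=3,fy=3,interpolation=cv2.INTER_CUBIC)[:,:,::-1])
```

```text
[512.6 -68.1] ((200.10060119628906, 238.26895141601562), 89.94621276855469)
fl [599.6  82.9] [28.9 68.3] 0.5
nl [418.1  77.9] [68.7 25.9] 90.0
fr [ 597.5 -216.8] [28.8 68.9] 3.0
nr [ 422.5 -209.5] [67.7 26. ] 89.9
[[393.0, -168.0], [632.0, -168.0], [632.0, 32.0], [394.0, 32.0]]
```

View pics/crop1.png

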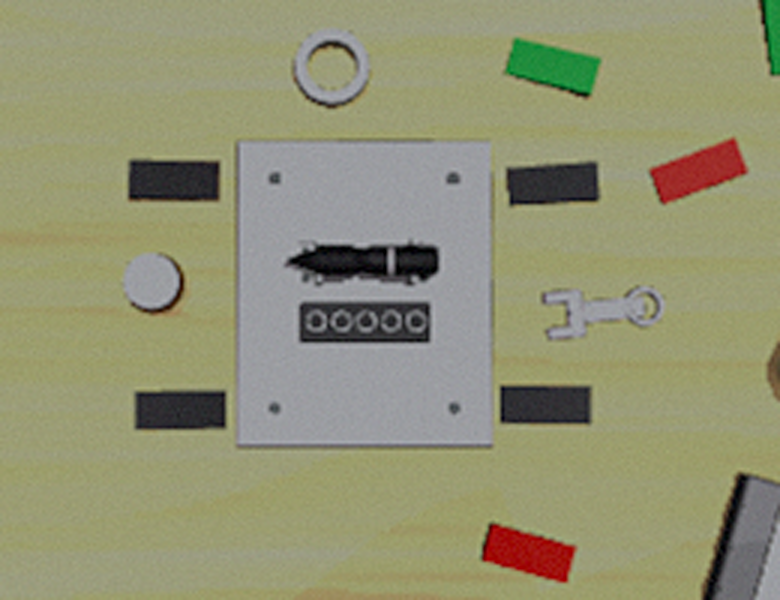

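The crop confirms it: the plate is square to the world axes, centre (0.513,-0.068), with the four black shims in place. I'll close the fingers, turn the tool square and go to near right first.

Emit:
carry_out([
  [[255,0,0,0,6.2],[255,0,0,0,6.2],[255,0,0,0,6.2],[255,0,0,0,6.2],[255,-0.013,0,-0.0355,0],[255,-0.013,0,-0.0355,0],[255,-0.013,0,-0.0355,0],[255,-0.013,0,-0.0355,0],[255,-0.013,0,-0.0355,0],[255,-0.013,0,-0.0355,0]],
], squeeze=20)

```text
time: 1.83
tcp_pos: [0.3407, -0.3524, 0.2315]
tool_rot: [[-1.0, 0.0, 0.0], [-0.0, -0.0, -1.0], [-0.0, -1.0, 0.0]]
contact_force: [1.5, -0.5, 0.8]
grip_width: 0.0004
```

Emit:
carry_out([
  [[255,-0.013,0,-0.0355,0],[255,-0.013,0,-0.0355,0],[255,-0.013,0,-0.0355,0],[255,-0.013,0,-0.0355,0],[255,-0.013,0,-0.0355,0],[255,-0.013,0,-0.0355,0],[255,0,0.04,0,0],[255,0,0.04,0,0],[255,0,0,0,0],[255,0,0,0,0]],
])

```text
time: 2.67
tcp_pos: [0.4169, -0.1403, 0.1503]
tool_rot: [[-1.0, -0.005, 0.001], [-0.001, 0.002, -1.0], [0.005, -1.0, -0.002]]
contact_force: [1.1, -0.4, 0.5]
grip_width: 0.0002
```

Emit:
carry_out([
  [[255,0,0.04,0,0],[255,0,0.04,0,0],[255,0,0.04,0,0],[255,0,0.004,0,0],[255,0,0.004,0,0],[255,0,0.003,0,0],[255,0,0.002,0,0],[255,0,0,0,0],[255,0,0,0,0]],
])

```text
time: 3.42
tcp_pos: [0.4197, -0.1415, 0.0203]
tool_rot: [[-1.0, 0.004, 0.001], [-0.001, -0.001, -1.0], [-0.004, -1.0, 0.001]]
contact_force: [0.1, -0.5, -0.2]
grip_width: -0.0001
```

Emit:
carry_out([
  [[255,0,0.0015,0,0],[255,0,0.0015,0,0],[255,0,0.001,0,0],[255,0,0,0,0],[255,0,0,0,0]],
])

```text
time: 3.83
tcp_pos: [0.419, -0.1412, 0.0159]
tool_rot: [[-1.0, 0.002, 0.001], [-0.001, -0.001, -1.0], [-0.002, -1.0, 0.001]]
contact_force: [-3.4, 1.1, 25.8]
grip_width: -0.0003
```

Near right is solid: 26 N at plate height. Next, near left.

Emit:
carry_out([
  [[255,0,-0.04,0,0],[255,0,0,-0.0375,0],[255,0,0,-0.0375,0],[255,0,0,-0.0375,0],[255,0,0,-0.0375,0],[255,0,0,0,0],[255,0,0.034,0,0],[255,0,0.002,0,0],[255,0,0,0,0],[255,0,0,0,0]],
])

```text
time: 4.67
tcp_pos: [0.4174, 0.0087, 0.0182]
tool_rot: [[-1.0, -0.002, 0.001], [-0.001, -0.0, -1.0], [0.002, -1.0, 0.0]]
contact_force: [0.0, -0.2, -0.4]
grip_width: 0.0001
```

Emit:
carry_out([
  [[255,0,0.001,0,0],[255,0,0.0015,0,0],[255,0,0.001,0,0],[255,0,0,0,0],[255,0,0,0,0]],
])

```text
time: 5.08
tcp_pos: [0.4183, 0.0086, 0.016]
tool_rot: [[-1.0, 0.001, 0.0], [-0.0, -0.0, -1.0], [-0.001, -1.0, 0.0]]
contact_force: [-2.9, -1.4, 14.2]
grip_width: 0.0004
```

Near left is solid too (14 N). Next is far left, raising over the rack to get there.

Emit:
carry_out([
  [[255,0,-0.04,0,0],[255,0,-0.04,0,0],[255,-0.038,0,0,0],[255,-0.038,0,0,0],[255,-0.038,0,0,0],[255,-0.038,0,0,0],[255,-0.038,0,0,0],[255,0,0,0,0],[255,0,0.038,0,0],[255,0,0.038,0,0]],
])

```text
time: 5.92
tcp_pos: [0.611, 0.0088, 0.0205]
tool_rot: [[-1.0, 0.007, 0.0], [-0.0, -0.0, -1.0], [-0.007, -1.0, 0.0]]
contact_force: [-1.1, 0.5, -2.4]
grip_width: -0.0
```

Emit:
carry_out([
  [[255,0,0,0,0],[255,0,0.003,0,0],[255,0,0.0015,0,0],[255,0,0.001,0,0],[255,0,0,0,0],[255,0,0,0,0]],
])

```text
time: 6.42
tcp_pos: [0.609, 0.0091, 0.015]
tool_rot: [[-1.0, 0.002, 0.001], [-0.001, -0.0, -1.0], [-0.002, -1.0, 0.0]]
contact_force: [-1.1, -0.5, 2.1]
grip_width: 0.0001
```

Only 2 N at 1 mm below level, so this corner looks soft. I'll press further.

Emit:
carry_out([
  [[255,0,0.0015,0,0],[255,0,0.0015,0,0],[255,0,0.0015,0,0],[255,0,0,0,0],[255,0,0,0,0],[255,0,0,0,0]],
])

```text
time: 6.92
tcp_pos: [0.6092, 0.0093, 0.0097]
tool_rot: [[-1.0, 0.002, 0.001], [-0.001, 0.0, -1.0], [-0.002, -1.0, -0.0]]
contact_force: [-1.6, 0.2, 9.3]
grip_width: 0.0002
```

The far left corner is the rocking one: it went down 6 mm. Now I'll lift and go outside its heel, which is at about y=0.118.

Emit:
carry_out([
  [[255,0,-0.04,0,0],[255,0,-0.04,0,0],[255,0.002,0,-0.037,0],[255,0.002,0,-0.037,0],[255,0.002,0,-0.037,0],[255,0.003,0,-0.037,0],[255,0,0,0,0],[255,0,0,0,0]],
])

```text
time: 7.58
tcp_pos: [0.5987, 0.1592, 0.0886]
tool_rot: [[-1.0, 0.0, 0.005], [-0.005, 0.0, -1.0], [-0.0, -1.0, -0.0]]
contact_force: [-0.3, -1.5, 0.1]
grip_width: -0.0003
```

Run:
```python
from h import *
o=monitor.observe(); print(o['tcp_pos'])
s=snap("scene"); c=s['color'][180:340,240:460]; cv2.imwrite('pics/c2.png',cv2.resize(c,None,fx=3,fy=3)[:,:,::-1])
```

```text
[0.59871351 0.15922926 0.08855681]
```

View pics/c2.png

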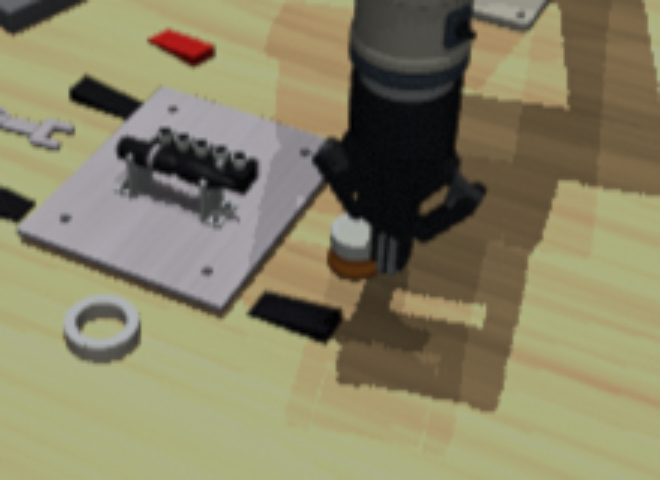

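The crop shows the fingers outside the far left heel (crop px 320,315), clear of the jar at (352,245). Down now, then push.

Emit:
carry_out([
  [[255,0,0.04,0,0],[255,0,0.035,0,0],[255,0,0.0075,0,0],[255,0,0,0,0],[255,0,0,0.006,0],[255,0,0,0.006,0],[255,0,0,0.006,0],[255,0,0,0.004,0],[255,0,0,0,0]],
])

```text
time: 8.38
tcp_pos: [0.5998, 0.1342, 0.0076]
tool_rot: [[-1.0, 0.002, -0.0], [0.0, 0.0, -1.0], [-0.002, -1.0, -0.0]]
contact_force: [0.2, -0.4, 0.1]
grip_width: -0.0001
```

Emit:
carry_out([
  [[255,0,0.002,0.004,0],[255,0,0,0.005,0],[255,0,0,0.005,0],[255,0,0,0.005,0],[255,0,0,0.005,0],[255,0,0,0.005,0],[255,0,0,0.005,0],[255,0,0,0.004,0],[255,0,0,0,0],[255,0,0,0,0]],
])

```text
time: 9.22
tcp_pos: [0.599, 0.0966, 0.0042]
tool_rot: [[-1.0, -0.0, 0.001], [-0.001, -0.0, -1.0], [0.0, -1.0, 0.0]]
contact_force: [-0.5, 0.6, 0.1]
grip_width: -0.0
```

```bash
cat > m.py <<'E'
from h import *
s=snap("top")
dark=(s['color'].max(2)<75)
for n,(u,v) in dict(nl=(280,276),fr=(404,201),nr=(402,274)).items():
    k=np.zeros_like(dark); k[v-13:v+14,u-22:u+23]=1
    q,lab=cv2.connectedComponents((dark&k).astype(np.uint8)); mm=lab==np.bincount(lab[lab>0]).argmax()
    print(n,np.round(cv2.minAreaRect((pts(s,mm)[:,:2]*1000).astype(np.float32)),1) if 0 else np.round(np.array(cv2.minAreaRect((pts(s,mm)[:,:2]*1000).astype(np.float32))[0]),1))
for n in ("plate",):
    p=pts(s,trace("top",n)[0]['pixels']); p=p[p[:,2]>.01]; r=cv2.minAreaRect((p[:,:2]*1000).astype(np.float32)); print(n,r)
print(monitor.observe()['tcp_pos'])
s=snap("scene"); save(s,'pics/full.png'); c=s['color'][180:340,240:460]; cv2.imwrite('pics/c3.png',cv2.resize(c,None,fx=3,fy=3)[:,:,::-1])
E
python3 m.py
```

```text
nl [432.   25.5]
fr [ 597.4 -216.6]
nr [ 422.5 -209. ]
plate ((512.709228515625, -68.14976501464844), (238.58432006835938, 200.1516571044922), 0.03138582035899162)
[0.59858618 0.09683894 0.00392494]
```

View pics/c3.png

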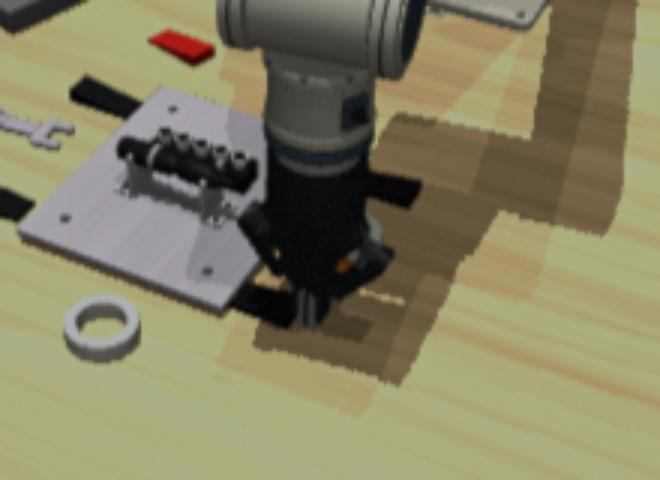

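The shim is now touching the plate edge (crop px 235,300). The odd near left reading comes from the arm covering it. I'll push on slowly, watching the force.

Emit:
carry_out([
  [[255,0,0,0.003,0],[255,0,0,0.003,0],[255,0,0,0.003,0],[255,0,0,0.003,0],[255,0,0,0,0]],
])

```text
time: 9.78
tcp_pos: [0.599, 0.0846, 0.0042]
tool_rot: [[-1.0, -0.0, 0.0], [-0.0, -0.0, -1.0], [0.0, -1.0, 0.0]]
contact_force: [-0.3, -0.5, 0.0]
grip_width: -0.0002
```

Emit:
carry_out([
  [[255,0,0,0.002,0],[255,0,0,0.002,0],[255,0,0,0.002,0],[255,0,0,0,0]],
])

```text
time: 10.12
tcp_pos: [0.5992, 0.0807, 0.0043]
tool_rot: [[-1.0, 0.0, 0.0], [-0.0, 0.002, -1.0], [-0.0, -1.0, -0.002]]
contact_force: [0.2, 10.9, -1.9]
grip_width: 0.0001
```

Emit:
carry_out([
  [[255,0,0,0.0005,0],[255,0,0,0,0],[255,0,0,0,0]],
])

```text
time: 10.37
tcp_pos: [0.5992, 0.0807, 0.0043]
tool_rot: [[-1.0, 0.0, 0.001], [-0.001, 0.002, -1.0], [-0.0, -1.0, -0.002]]
contact_force: [-0.2, 12.1, -1.3]
grip_width: 0.0
```

It has stopped at 12 N with no further travel, so it is wedged. I'll back off and lift, then measure.

Emit:
carry_out([
  [[255,0,0,-0.012,0],[255,0,0,-0.02,0],[255,0,-0.04,0,0],[255,0,-0.04,0,0],[255,0,-0.04,-0.01,0],[255,0,0,-0.04,0],[255,0,0,-0.04,0],[255,0,0,-0.04,0],[255,0,0,0,0]],
])

```text
time: 11.12
tcp_pos: [0.5992, 0.2473, 0.1254]
tool_rot: [[-1.0, 0.003, 0.005], [-0.005, 0.003, -1.0], [-0.003, -1.0, -0.003]]
contact_force: [0.2, -0.8, -0.7]
grip_width: 0.0001
```

```bash
python3 m.py
python3 - <<'E'
from h import *
s=snap("top"); dark=(s['color'].max(2)<75); k=np.zeros_like(dark); k[186:214,255:300]=1
p=pts(s,dark&k); p=p[abs(p[:,0]-.6)<.01]; print(np.percentile(p[:,1],[0,2,50,98,100]).round(4), p.mean(0))
cv2.imwrite('pics/c4.png',cv2.resize(s['color'][140:340,220:480],None,fx=3,fy=3)[:,:,::-1])
E
```

```text
nl [418.1  77.9]
fr [ 597.1 -216.7]
nr [ 422.5 -209.2]
plate ((512.6205444335938, -68.11438751220703), (200.1649627685547, 238.29446411132812), 89.93720245361328)
[0.59850324 0.24248966 0.12429534]
[0.0344 0.0344 0.051  0.0674 0.0675] [0.59984838 0.05090438 0.01046212]
```

View pics/c4.png

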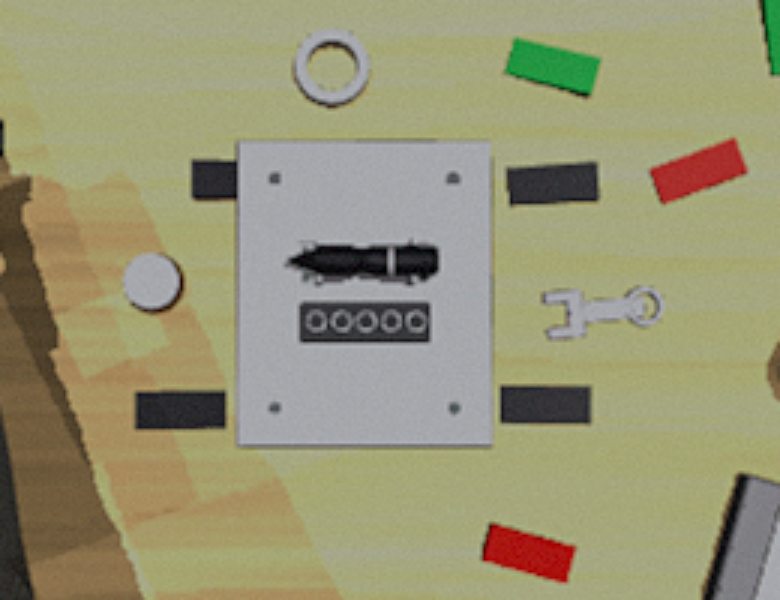

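The far left shim sits about 34 mm under the edge (heel y≈0.068), and nothing else has moved. Now I'll press the corner again.

Emit:
carry_out([
  [[255,-0.002,0,0.039,0],[255,-0.002,0,0.039,0],[255,-0.002,0,0.039,0],[255,-0.002,0,0.039,0],[255,-0.002,0,0.039,0],[255,0,0,0.038,0],[255,0,0.04,0,0],[255,0,0.04,0,0],[255,0,0.02,0,0],[255,0,0,0,0]],
])

```text
time: 12.15
tcp_pos: [0.6049, 0.0057, 0.0197]
tool_rot: [[-1.0, -0.009, -0.002], [0.002, -0.0, -1.0], [0.009, -1.0, 0.0]]
contact_force: [-1.5, 0.0, 0.9]
grip_width: -0.0001
```

Emit:
carry_out([
  [[255,0,0.004,0,0],[255,0,0.002,0,0],[255,0,0.001,0,0],[255,0,0,0,0],[255,0,0,0,0]],
])

```text
time: 12.57
tcp_pos: [0.6101, 0.0079, 0.0187]
tool_rot: [[-1.0, 0.002, 0.001], [-0.001, -0.0, -1.0], [-0.002, -1.0, 0.0]]
contact_force: [-0.1, -0.2, -0.7]
grip_width: -0.0001
```

Emit:
carry_out([
  [[255,0,0.0015,0,0],[255,0,0.0015,0,0],[255,0,0.001,0,0],[255,0,0,0,0],[255,0,0,0,0],[255,0,0,0,0]],
])

```text
time: 13.07
tcp_pos: [0.6099, 0.0079, 0.0159]
tool_rot: [[-1.0, 0.002, 0.001], [-0.001, 0.0, -1.0], [-0.002, -1.0, -0.0]]
contact_force: [-5.6, 0.2, 22.2]
grip_width: 0.0001
```

It holds: 22 N at z=0.0159, level. I'll let go, step well back and check.

Emit:
carry_out([
  [[255,0,-0.03,0,0],[255,0,-0.04,0,0],[255,0,-0.04,0,0],[255,0,-0.02,-0.04,0],[255,0,0,-0.04,0],[255,0,0,-0.04,0],[255,0,0,-0.04,0],[255,0,0,-0.04,0],[255,0,0,0,0],[255,0,0,0,0]],
])

```text
time: 13.9
tcp_pos: [0.6086, 0.2073, 0.142]
tool_rot: [[-1.0, 0.0, 0.005], [-0.005, 0.0, -1.0], [-0.0, -1.0, -0.0]]
contact_force: [-0.2, -0.7, -0.1]
grip_width: -0.0002
```

```bash
python3 m.py
python3 - <<'E'
from h import *
s=snap("top"); dark=(s['color'].max(2)<75); k=np.zeros_like(dark); k[186:214,255:300]=1
p=pts(s,dark&k); p=p[abs(p[:,0]-.6)<.01]; print(p[:,1].min(),p[:,1].max())
for t in ["salve_jar","spanner","tape_roll","ink_bottle","pen_pot"]:
    for d in trace("top",t)[:2]: print(t,round(d['score'],2),np.round(np.median(pts(s,d['pixels']),0),3))
q=pts(s,trace("top","plate")[0]['pixels'])
for x in(.418,.608):
  for y in(-.143,.007):
    n=np.hypot(q[:,0]-x,q[:,1]-y)<.015; print(x,y,q[n,2].mean().round(4))
E
```

```text
nl [418.1  77.9]
fr [ 597.5 -216.7]
nr [ 422.5 -208.8]
plate ((512.63330078125, -68.08430480957031), (238.46726989746094, 200.07345581054688), 0.0006657472695223987)
[0.6086354  0.20458466 0.14182763]
0.03432094922919494 0.06760064229607118
salve_jar 0.57 [0.516 0.093 0.037]
salve_jar 0.36 [ 0.598 -0.221  0.008]
spanner 0.65 [ 0.499 -0.25   0.007]
tape_roll 0.7 [0.602 0.051 0.01 ]
tape_roll 0.55 [ 0.686 -0.046  0.016]
ink_bottle 0.95 [ 0.625 -0.436  0.08 ]
ink_bottle 0.62 [0.526 0.429 0.075]
pen_pot 0.85 [ 0.45  -0.43   0.061]
0.418 -0.143 0.0154
0.418 0.007 0.0158
0.608 -0.143 0.0153
0.608 0.007 0.0158
```

```bash
python3 -c "
from rig import workorder
print(workorder.sign_off())"
```

```text
the job is handed in; nothing more can be done
None
```

The far left corner was the one that rocked. Its shim is now wedged under the plate, and the job is handed in; the hand-in reported no verdict.

- **Finding it:** Near right and near left held firm at 26 N and 14 N. Far left went down about 6 mm, so I did not press far right.
- **Shimming:** I pushed the far left shim in until it stopped moving at about 12 N. Its thin end is about 34 mm past the plate's edge.
- **Re-check:** Pressed again at 22 N, the corner stayed at 15.9 mm, which is level. I then let go and moved the arm clear.
- **Final measurements:** All four corners read 15.3–15.8 mm high. The plate and the other three shims were within 1 mm of where they started. The bystanders were within about 5 mm, which is no more than the measuring error.

Two odd readings came up and neither was a real movement. The near left shim appeared to shift while the arm blocked the camera, and it read correctly once the arm was clear. In the last picture the detector also labelled the far left shim as the tape roll and the far right shim as the salve jar.

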